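Square up the blanks in the laminating press and close it

ROBOT

A 6-joint arm with a two-finger parallel gripper is mounted at the origin on the work surface. World frame = base frame: x ahead of the robot, y to its left, z up, the work surface at z = 0. Lengths are in mm, angles in rad, forces in N, time in s.
With the tool pointing down it reaches from about 400 to 925 mm from the base axis. Payload 12.5 kg.
Tool frame: the origin (TCP) lies midway between the tips of the shut fingers; the grasp point (between the pads) lies 19 mm behind it; z points along the fingers, y is the line along which they close (so a half turn about z gives the same grasp; the last joint's range is limited). The gripper opens to 95 mm and grips with 3 to 60 N. Pads are 20 mm wide; open, the fingers measure 119 mm over their backs; the gripper's body (75 mm by 180 mm) begins 59 mm behind the grasp point.
Start: joints at [1.032, 0.491, 1.559, -0, 1.092, -0.106], TCP at [262.12, 567.397, 214.661] pointing down, gripper open.
Joint ranges: [-3.1, 3.1], [-0.84, 2.19], [0.05, 2.79], [-1.13, 4.28], [0.06, 2.93], [-2.69, 2.69]. Speed limits (rad/s): [2.22, 2.22, 2.79, 3.14, 3.14, 3.14].

INTERFACE

Orientations are given as [roll, pitch, yaw] about the fixed x, y, z axes, in that order (R = Rz(yaw) Ry(pitch) Rx(roll)).
In Python, from cell import env gives the robot as it stands.
- The arm moves only by the tool carry_out, never from a script. Its argument "series" is a list of rows, each a list of 4 numbers: the shift along the world's x, y, z normalised to -1 to 1, where 1 is 5 cm, then the turn about the world's z normalised to -1 to 1, where 1 is 6 degrees. In form: [[x, y, z, turn], ...]. A call has exactly 5 rows; each row shifts and turns the commanded pose from where the row before left it; what a row does not reach is not made up. A row lasts 1/10 s, in which the tool goes at most 50 mm and 8.59 degrees, less where a joint would pass 70% of its speed; a pose out of reach is approached as far as the arm can. A call with a number of a shift or a turn outside -1 to 1 is refused whole. A call with a gripper value outside its range is refused whole. "fingers" is the closure, from -1 (fully open) to 1 (shut), set as the call begins (left out, the last holds). The fingers move at their own pace and stop on an object; the grip force is fixed at half the most. Time passes only in rows, so rows that do not move let the fingers close, or fill a call up. It gives the time, the measured TCP pose, the force, the opening and the grip force at its end, in the units of the state.
- env.state(): the state, without advancing time (a new reading comes with each control period).
- env.read_camera(name): name is "side" or "top" or "wrist"; returns the picture (480x640x3 uint8, red, green, blue); there is no depth.
- env.calibration(name): a dict with "K" (3x3 intrinsics, pixels), "dist" ([k1, k2, p1, p2, k3] as OpenCV has them; the pictures are not rectified), "pose" (4x4, takes a point from camera to world coordinates). Camera axes: x right, y down, z forward; pixel columns grow to the right and rows downward; lengths in mm; the calibration is good to about 2 mm. A picture is of the moment at which its call begins: read the wrist's pose just before it. calibration takes no time and is no camera call; for the wrist camera it gives the pose at the moment of the call.
- env.job_done(): hands the job in; it is judged then, once.
Trained networks look in the newest picture that a camera, given by its name, has taken for a name from the list of things; names that differ only in an ending like _2 or _b are one class to them, and where a whole thing is asked for, a point or a joint stands for the part that bears it (a point fixed in the world has none). Each returns a list of dicts, best first, with "conf" (0 to 1); they miss things now and then, are a little off and sometimes report something else, mostly with a low value. They report only what shows in the picture. A call takes as long as a camera call. They do not tell look-alikes from the thing itself.
- env.look_for(camera, label): "position" ([row, column] as shares, 0 to 1, of the picture: columns of its width, rows of its height, amid what is visible of it).
The state is a dict: "t": time; "joints": joint angles; "qvel": joint speeds; "tau": joint torques, N m; "eef_pos": TCP position; "tcp_rot": TCP orientation; "ft_force": force on the tool from outside, world axes, zero at the start; "moment": the same for the moment, N m; "opening": opening from 0.0 (shut) to 1.0 (fully open); "grip_force": force on a finger pad.
Only numpy, scipy, OpenCV 4.12 (cv2) and the standard library are available. Lean on these libraries where they do the work, as an engineer would, in place of code of your own. Each camera call takes 0.05 s, during which the arm holds its last target. There are 200 camera calls.

TASK

Three wooden blanks belong in the laminating press: move the blank on the ledge onto the two already in the recess, and square all three into one flush pile, snug in the corner against both the far fence and the fence at the hinge side. Once the pile is square, lower the hinged lid until it is fully closed over it. Do not knock the jar, the tin or the whetstone out of place.

Things in the scene. Friction and masses are not known exactly. Their poses are not given: they have to be found in the camera images.
- press: Fixed wooden laminating press on the bench. Origin: on the bench top, under the centre of the finished pile; at yaw 0 its x points away from the robot, y to the left. Base board 15 mm thick, x -160..55, y -155..100 mm. The pile's recess (floor z 15) lies between ledge (x -40) and far fence; the hinge-side fence closes its left end, its right end (-y) is open.
- corner (a point): Inner corner, at fence-top height, of the two fences: at (35, 70, 66) mm in the press's frame. The far fence (inner face x 35, y -85..85 mm) and the left, hinge-side fence (inner face y 70, x -160..35 mm, so it runs along the ledge's left end too) are each 15 mm thick.
- ledge (a point): Centre of the top of the ledge, a solid flat block on the robot's side of the recess: at (-100, -35, 49) mm in the press's frame; it spans x -160..-40, y -155..70 mm. Its top is 2 mm above the top of the two blanks in the recess (z 47), so that a blank slides from it onto them.
- blank_loose: Flat wooden blank lying on the ledge, 70 (x) x 140 (y) x 16 (z) mm, 120 g. Origin: centre of its underside. In the finished pile its origin is at (0, 0, 47 mm) in the press's frame.
- blank_mid: Equal blank, the upper of the two in the recess, 70 x 140 x 16 mm; origin: centre of its underside (z = 31 mm in the press's frame). It starts pulled out of the corner towards the open right end.
- blank_low: Equal blank, the lower of the two in the recess, on its floor (z = 15 mm); origin: centre of its underside. It too starts out of the corner.
- lid (a joint): Angle of the press's lid (rad): 0 closed (level, underside at z 67 mm, 4 mm above the pile), 1.57 upright, up to 2.0 leaning outwards to the left. Stiff hinge: the lid stays where it is left and must be brought all the way down. Wooden board 155 mm long from the hinge, 88 mm wide along the press's x (x -38..50), 12 mm thick, 150 g.
- lid_hinge (a point): Centre of the lid's hinge line, which runs along the press's x; at (6, 87, 67) mm in the press's frame, at the level of the closed lid's underside.
- lid_edge (a point): Middle of the lid's free end, 155 mm from the hinge, at half of the lid's thickness.
- jar: Closed amber glass jar, diameter 72, height 100 mm, standing; origin: centre of its underside. Bystander.
- tin: Steel can with a paper label, diameter 84, height 85 mm, standing; origin: centre of its underside. Bystander.
- whetstone: Grey sharpening stone lying flat to the left of the press, 70 x 190 x 28 mm; origin: centre of its underside. Bystander.
Things that resemble listed ones, but are neither listed nor needed, are in the scene too. Leave any green look-alike of the blank_loose alone.

How it is judged:
By the outcome, as a careful person would: the job done as asked, in the order asked, and still so for the second after the job is handed in, with the robot touching nothing.
It also fails if it takes over 64 s, if anything falls off the work surface, if the arm or the gripper's body presses on something with over 40 N, if the wrist force passes 120 N, or if a joint passes its speed limit or range.

## Working session

There is one attempt and no reset: what is moved stays moved. The work goes in short steps, Python scripts to look and compute and a tool call to move; the robot and the scene stay as the last step left them, time stands still between calls to the robot, and variables do not carry over. Pictures are saved under pics/ and viewed, at most 10 in all, crops included, and the job is handed in when it is done.

Besides the shell and the picture viewer there is one more tool, called after "Request:" in YAML: its name, and indented under it one key for each argument. carry_out: Moves the arm, as the interface text tells. Its arguments: {"type":"object","properties":{"series":{"type":"array","items":{"type":"array","items":{"type":"number","minimum":-1,"maximum":1}}},"fingers":{"type":"number"}},"required":["series"]}

```bash
mkdir -p pics; ls; cat > h.py <<'E'
import numpy as np, cv2
from cell import env
def snap(n,f):
    im=env.read_camera(n); cv2.imwrite('pics/'+f,im[:,:,::-1]); return im
def ray(n,px):
    c=env.calibration(n); K=np.array(c['K']);P=np.array(c['pose'])
    u=cv2.undistortPoints(np.array(px,float).reshape(-1,1,2),K,np.array(c['dist'])).reshape(-1,2)
    d=np.c_[u,np.ones(len(u))]@P[:3,:3].T
    return P[:3,3],d
def onz(n,px,z):
    o,d=ray(n,px); z=np.broadcast_to(z,(len(d),)); return o+d*((z-o[2])/d[:,2])[:,None]
def proj(n,X):
    c=env.calibration(n);P=np.linalg.inv(np.array(c['pose']))
    r=cv2.Rodrigues(P[:3,:3])[0]
    return cv2.projectPoints(np.array(X,float).reshape(-1,1,3),r,P[:3,3],np.array(c['K']),np.array(c['dist']))[0].reshape(-1,2)
E
python3 - <<'E'
from h import *
for n in('top','side'):
    snap(n,n+'0.png'); print(n,np.round(env.calibration(n)['pose'],2).tolist(),np.round(env.calibration(n)['K'],1).tolist())
    for l in ['press','blank_loose','lid','jar','tin','whetstone','corner','ledge','lid_edge','lid_hinge']:
        try: print(l,[(round(d['conf'],2),round(d['position'][1]*640),round(d['position'][0]*480)) for d in env.look_for(n,l)])
        except Exception as e: print(l,e)
print(env.state())
E
```

```text
pics
top [[-0.01, -1.0, 0.1, 432.04], [-1.0, 0.01, 0.03, -9.44], [-0.03, -0.1, -0.99, 962.38], [0.0, 0.0, 0.0, 1.0]] [[453.2, 0.0, 325.7], [0.0, 453.2, 243.1], [0.0, 0.0, 1.0]]
press [(0.62, 342, 211)]
blank_loose [(0.9, 362, 236), (0.78, 504, 182), (0.73, 339, 215), (0.68, 378, 331), (0.59, 281, 333)]
lid [(0.65, 284, 186)]
jar [(0.75, 136, 295)]
tin [(0.8, 509, 266), (0.35, 339, 216)]
whetstone [(0.56, 172, 218)]
corner [(0.7, 343, 213)]
ledge [(0.69, 342, 209)]
lid_edge [(0.74, 280, 183)]
lid_hinge []
side [[0.68, -0.45, 0.59, -209.86], [-0.74, -0.42, 0.53, -668.17], [0.01, -0.79, -0.61, 827.23], [0.0, 0.0, 0.0, 1.0]] [[493.3, 0.0, 319.3], [0.0, 493.3, 241.9], [0.0, 0.0, 1.0]]
press [(0.84, 328, 257), (0.29, 316, 186)]
blank_loose [(0.89, 338, 251), (0.85, 288, 310), (0.56, 237, 270)]
lid [(0.6, 321, 187), (0.56, 250, 199)]
jar [(0.84, 187, 200)]
tin []
whetstone [(0.58, 247, 199)]
corner [(0.66, 327, 258)]
ledge [(0.71, 329, 259)]
lid_edge [(0.88, 317, 184)]
lid_hinge [(0.8, 328, 258)]
{'t': 1.1, 'joints': array([ 1.03242537e+00,  4.90903796e-01,  1.55888879e+00, -2.17007640e-05,
        1.09168848e+00, -1.05575154e-01]), 'qvel': array([-0.00060093,  0.00106937, -0.00102339, -0.00162432, -0.00104806,
       -0.00032058]), 'tau': array([ 1.13511825e-03, -6.12504387e+01, -2.58415496e+01,  6.92747463e-02,
        4.47433570e-02, -5.27378188e-05]), 'eef_pos': array([262.11480372, 567.40890602, 214.66245076]), 'tcp_rot': array([3.14148372e+00, 3.09104611e-05, 2.70880685e+00]), 'ft_force': array([-0.54452353, -0.18196407, -0.50498283]), 'moment': array([ 0.02938788, -0.04096168,  0.0244677 ]), 'grip_force': 0.0, 'opening': 1.000838719114367}
```

View pics/top0.png

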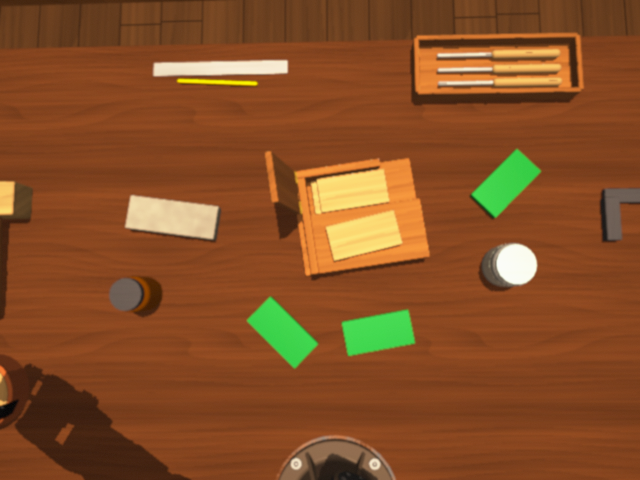

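View pics/side0.png

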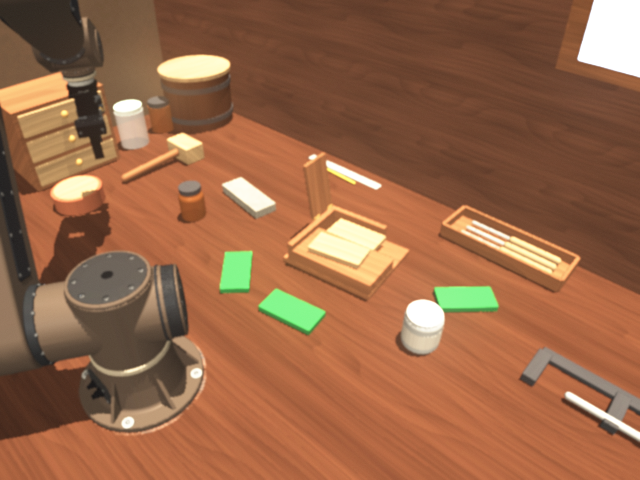

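Top view: the press is at about (355,215) px and turned slightly. A wooden blank lies on the ledge at (362,236), and the two recess blanks are at (350,190). Blank_loose candidates are the wooden one at (362,236) and green ones at (504,182), (378,331) and (281,333). Only the wooden one lies on the ledge. The lid stands upright at (284,186), the jar is at (136,295), the tin at (509,266) and the whetstone at (172,218). I'll confirm with an enlarged crop.

```bash
python3 - <<'E'
from h import *
im=cv2.imread('pics/top0.png')[140:290,250:450]
cv2.imwrite('pics/crop0.png',cv2.resize(im,(800,600),interpolation=cv2.INTER_CUBIC))
im=cv2.imread('pics/side0.png')[140:290,250:450]
cv2.imwrite('pics/crop1.png',cv2.resize(im,(800,600),interpolation=cv2.INTER_CUBIC))
E
```

```text
(no output)
```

View pics/crop0.png

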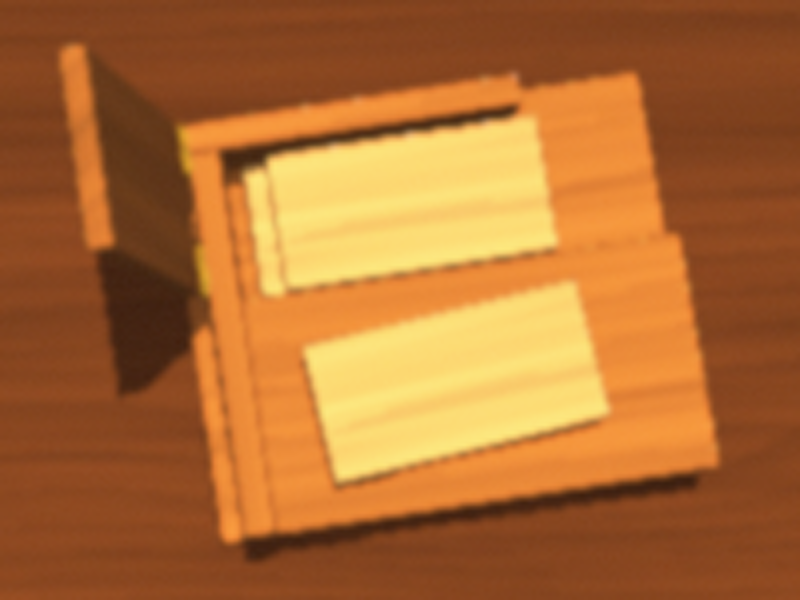

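View pics/crop1.png

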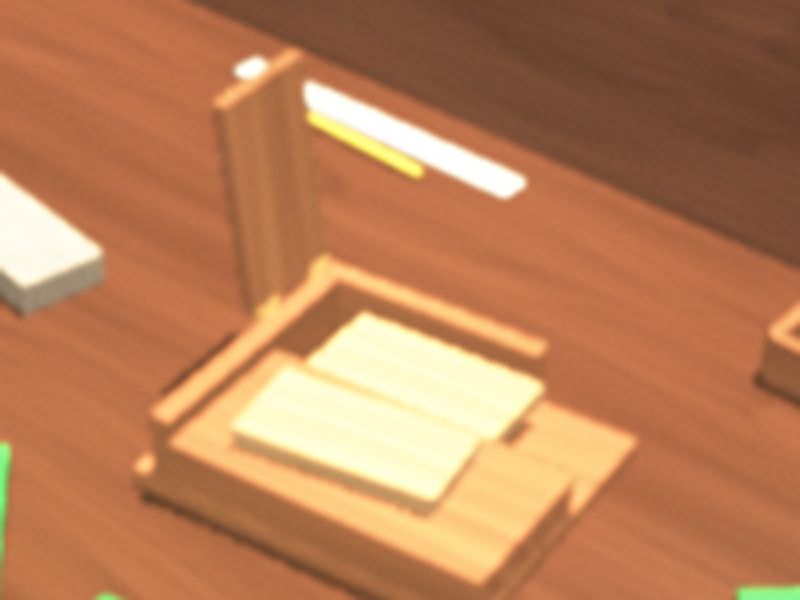

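The crop confirms it: the wooden blank on the ledge spans crop corners (303,347), (577,282), (608,412) and (337,485). Mid spans (266,155) to (557,247), and the low blank peeks out to its left by about 22 crop px. I'll fit the poses now.

```bash
cat > fit.py <<'E'
from h import *
from scipy.optimize import least_squares
def up(a): return np.array(a,float)/4+[250-.375,140-.375]
tp=[((-160,-155,49),(717,467)),((-40,-155,49),(680,235)),((-160,70,66),(273,532)),((-160,85,66),(247,538)),((35,70,66),(222,152)),((50,-85,66),(517,75)),((35,-85,66),(519,107)),((50,85,66),(185,128)),((55,-155,15),(636,73))]
sp=[((-160,-155,49),(485,583)),((55,-155,15),(636,440)),((-160,70,66),(165,424)),((-160,85,66),(153,410)),((50,85,66),(330,262)),((35,-85,66),(540,355))]
def W(p,X):
    c,s=np.cos(p[2]),np.sin(p[2]); X=np.asarray(X,float)
    return np.c_[p[0]+c*X[:,0]-s*X[:,1],p[1]+s*X[:,0]+c*X[:,1],X[:,2]]
def inv(p,X):
    c,s=np.cos(p[2]),np.sin(p[2]); d=np.asarray(X)[:,:2]-p[:2]; return np.c_[c*d[:,0]+s*d[:,1],-s*d[:,0]+c*d[:,1]]
E
python3 - <<'E'
from fit import *
def res(p,sets):
    return np.concatenate([(proj(n,W(p,[a for a,_ in S]))-up([b for _,b in S])).ravel() for n,S in sets])
for nm,sets in [('top',[('top',tp)]),('side',[('side',sp)]),('both',[('top',tp),('side',sp)])]:
    r=least_squares(res,[480,-40,.15],args=(sets,),loss='soft_l1'); print(nm,r.x.round(3),r.cost.round(2),res(r.x,sets).reshape(-1,2).round(1).tolist())
    if nm=='top': p=r.x
for nm,z,c in [('loose',65,[(303,347),(577,282),(608,412),(337,485)]),('mid',47,[(266,155),(537,117),(557,247),(286,292)]),('low',31,[(245,170),(262,297)])]:
    X=onz('top',up(c),z); L=inv(p,X); print(nm,X.round(1)[:,:2].tolist(),L.round(1).tolist(),L.mean(0).round(1))
    e=L[0]-L[-1]; print('yaw rel',np.arctan2(-e[1],e[0]).round(3) if 1 else 0)
# lid: angle a; point at r along, t thickness
def lidpt(a,x,r,t): return (x,87-r*np.cos(a)+t*np.sin(a),67+r*np.sin(a)+t*np.cos(a))
for a in (1.3,1.4,1.5,1.57,1.65,1.75):
    X=[lidpt(a,50,155,12),lidpt(a,50,155,0),lidpt(a,-38,155,12),lidpt(a,-38,155,0)]
    print(a,((proj('top',W(p,X))-[250,140])*4).round().tolist(),((proj('side',W(p,X))-[250,140])*4).round().tolist())
for n,l,px,z in [('t','jar',(136,295),100),('t','tin',(513,264),85),('t','stone',(172,218),28)]:
    print(l,onz('top',[px],z).round(), inv(p,onz('top',[px],z)).round())
E
```

```text
top [628.06  -16.789   6.426] 1.54 [[0.5, 0.2], [-0.3, -0.0], [0.4, 0.5], [-0.6, 0.1], [-1.0, -0.2], [0.0, 0.2], [0.7, -0.7], [-0.2, -0.2], [0.3, 0.1]]
side [628.973 -19.443 119.531] 1.75 [[-0.4, 0.1], [0.5, -0.5], [1.1, -0.3], [-0.8, 1.1], [0.3, -0.1], [-0.6, -0.0]]
both [ 6.28306e+02 -1.74260e+01  1.44000e-01] 5.46 [[1.0, -0.1], [-0.0, -0.3], [0.8, 0.4], [-0.1, 0.0], [-0.7, -0.3], [0.3, -0.0], [1.0, -0.8], [0.1, -0.3], [0.5, -0.1], [-1.9, -0.1], [-0.3, -0.4], [0.1, -0.8], [-1.7, 0.6], [-0.2, -0.4], [-1.4, -0.1]]
loose [[552.8, 15.1], [584.1, -121.8], [518.8, -135.8], [483.7, -1.3]] [[-69.9, 42.3], [-58.5, -97.7], [-125.1, -102.2], [-140.7, 35.9]] [-98.5 -30.4]
yaw rel -0.09
mid [[655.1, 34.1], [673.2, -105.4], [605.3, -114.3], [583.7, 24.1]] [[34.0, 46.5], [32.1, -94.2], [-36.4, -93.3], [-38.1, 46.8]] [ -2.1 -23.5]
yaw rel 0.005
low [[651.2, 45.9], [583.8, 37.2]] [[31.8, 58.7], [-36.1, 59.8]] [-2.2 59.2]
yaw rel 0.015
1.3 [[214.0, 23.0], [242.0, 21.0], [245.0, 226.0], [272.0, 224.0]] [[370.0, 74.0], [385.0, 83.0], [294.0, 129.0], [309.0, 140.0]]
1.4 [[178.0, 27.0], [206.0, 24.0], [208.0, 231.0], [236.0, 227.0]] [[350.0, 64.0], [365.0, 72.0], [273.0, 119.0], [289.0, 127.0]]
1.5 [[141.0, 32.0], [169.0, 28.0], [171.0, 236.0], [199.0, 232.0]] [[330.0, 57.0], [345.0, 63.0], [252.0, 111.0], [268.0, 118.0]]
1.57 [[115.0, 36.0], [144.0, 32.0], [145.0, 240.0], [173.0, 236.0]] [[316.0, 53.0], [331.0, 58.0], [238.0, 106.0], [254.0, 112.0]]
1.65 [[87.0, 42.0], [115.0, 37.0], [116.0, 246.0], [144.0, 241.0]] [[300.0, 49.0], [315.0, 53.0], [222.0, 103.0], [238.0, 107.0]]
1.75 [[53.0, 50.0], [79.0, 44.0], [81.0, 253.0], [108.0, 247.0]] [[281.0, 47.0], [296.0, 49.0], [202.0, 100.0], [218.0, 103.0]]
jar [[419. 378. 100.]] [[-150.  420.]]
tin [[ 474. -345.   85.]] [[-199. -303.]]
stone [[579. 339.  28.]] [[  2. 359.]]
```

Request:
carry_out:
  series:
    - [0.27,-0.85,0,0.37]
    - [0.27,-0.85,0,0.37]
    - [0.27,-0.85,0,0.37]
    - [0.27,-0.85,0,0.37]
    - [0.27,-0.85,0,0.37]
  fingers: -1

```text
t: 1.6
eef_pos: [329.8, 353.3, 214.8]
tcp_rot: [3.141, 0.0, 2.905]
ft_force: [1.5, 0.6, -0.4]
opening: 0.999
grip_force: 0.0
```

Request:
carry_out:
  series:
    - [0.27,-0.85,0,0.37]
    - [0.27,-0.85,0,0.37]
    - [0.27,-0.85,0,0.37]
    - [0.27,-0.85,0,0.37]
    - [0.27,-0.85,0,0.37]

```text
t: 2.1
eef_pos: [397.4, 140.7, 214.9]
tcp_rot: [3.141, 0.001, 3.098]
ft_force: [1.3, -0.5, 0.3]
opening: 0.999
grip_force: 0.0
```

Request:
carry_out:
  series:
    - [0.27,-0.85,0,0.37]
    - [0.27,-0.85,0,0.37]
    - [0.27,-0.85,0,0.37]
    - [0.27,-0.85,0,0.37]
    - [0.27,-0.85,0,0.37]

```text
t: 2.6
eef_pos: [464.9, -72.1, 214.9]
tcp_rot: [-3.142, 0.001, -2.992]
ft_force: [0.5, 0.3, -0.2]
opening: 1.002
grip_force: 0.0
```

Request:
carry_out:
  series:
    - [0,0,-0.6,0]
    - [0,0,-0.6,0]
    - [0,0,-0.6,0]
    - [0,0,0,0]
    - [0,0,0,0]

```text
t: 3.1
eef_pos: [464.8, -70.1, 125.1]
tcp_rot: [3.141, -0.001, -2.993]
ft_force: [-0.2, 0.2, 0.3]
opening: 0.999
grip_force: 0.0
```

Request:
carry_out:
  series:
    - [0,0,-0.5,-0.04]
    - [0,0,-0.5,0]
    - [0,0,-0.44,0]
    - [0,0,0,0]
    - [0,0,0,0]

```text
t: 3.6
eef_pos: [465.4, -70.2, 54.0]
tcp_rot: [-3.141, 0.001, -2.997]
ft_force: [-0.0, -0.0, 0.0]
opening: 0.999
grip_force: 0.0
```

Request:
carry_out:
  series:
    - [0.148,0.051,0,0]
    - [0.148,0.051,0,0]
    - [0.148,0.051,0,0]
    - [0.148,0.051,0,0]
    - [0.148,0.051,0,0]

```text
t: 4.1
eef_pos: [502.3, -57.1, 52.8]
tcp_rot: [3.142, 0.0, -2.997]
ft_force: [-0.2, 0.1, 0.1]
opening: 0.998
grip_force: 0.4
```

Request:
carry_out:
  series:
    - [0.148,0.051,0,0]
    - [0.148,0.051,0,0]
    - [0.148,0.051,0,0]
    - [0.148,0.051,0,0]
    - [0.148,0.051,0,0]

```text
t: 4.6
eef_pos: [539.2, -44.4, 52.6]
tcp_rot: [3.141, -0.0, -2.997]
ft_force: [0.0, 0.2, 0.0]
opening: 1.002
grip_force: 0.3
```

```bash
python3 - <<'E'
from h import *
a=snap('top','t1.png')[140:290,250:450]; b=snap('side','s1.png')[140:290,250:450]
cv2.imwrite('pics/c1.png',cv2.resize(np.hstack([a,b]),(800,300),interpolation=cv2.INTER_CUBIC)[:,:,::-1])
s=env.state();print(s['eef_pos'],s['ft_force'])
E
```

```text
[539.63690644 -44.36595206  52.60933779] [-0.08818401 -0.06402099  0.66262682]
```

View pics/c1.png

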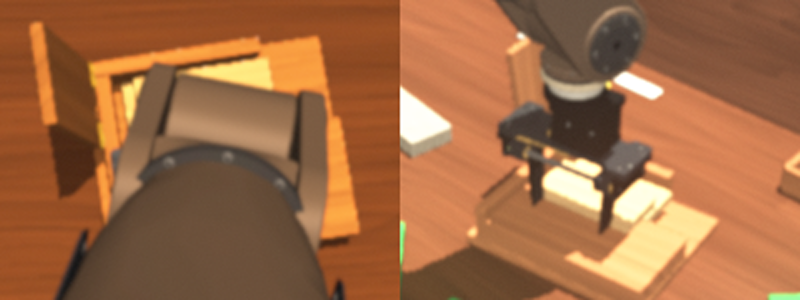

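Side view: both fingers push the loose blank's near edge squarely, partway over the recess (side crop about (600,190)). I'll continue to the far fence.

Request:
carry_out:
  series:
    - [0.085,0.024,0,0]
    - [0.085,0.024,0,0]
    - [0.085,0.024,0,0]
    - [0.085,0.024,0,0]
    - [0.085,0.024,0,0]

```text
t: 5.2
eef_pos: [560.2, -38.6, 52.7]
tcp_rot: [3.142, -0.0, -2.997]
ft_force: [-0.3, 0.1, -0.1]
opening: 0.999
grip_force: 0.2
```

Request:
carry_out:
  series:
    - [0.085,0.024,0,0]
    - [0.085,0.024,0,0]
    - [0.085,0.024,0,0]
    - [0.07,0.012,0,0]
    - [0.05,0.007,0,0]

```text
t: 5.7
eef_pos: [578.9, -34.0, 52.6]
tcp_rot: [3.141, -0.0, -2.997]
ft_force: [-0.7, -0.3, 0.2]
opening: 1.002
grip_force: 0.2
```

Request:
carry_out:
  series:
    - [0.02,0.003,0,0]
    - [0.02,0.003,0,0]
    - [0.02,0.003,0,0]
    - [0.02,0.003,0,0]
    - [0,0,0,0]

```text
t: 6.2
eef_pos: [582.8, -33.5, 52.7]
tcp_rot: [3.142, 0.0, -2.997]
ft_force: [0.1, -0.6, 0.3]
opening: 0.997
grip_force: 0.0
```

Request:
carry_out:
  series:
    - [0.02,0.003,0,0]
    - [0.02,0.003,0,0]
    - [0.02,0.003,0,0]
    - [0.02,0.003,0,0]
    - [0,0,0,0]

```text
t: 6.7
eef_pos: [584.0, -33.1, 52.6]
tcp_rot: [3.141, -0.006, -2.997]
ft_force: [-13.7, -5.4, 9.4]
opening: 0.999
grip_force: 7.3
```

Request:
carry_out:
  series:
    - [0.02,0.003,0,0]
    - [0.02,0.003,0,0]
    - [0,0,0,0]
    - [0,0,0,0]
    - [0,0,0,0]

```text
t: 7.2
eef_pos: [584.0, -33.1, 52.6]
tcp_rot: [3.14, -0.01, -2.997]
ft_force: [-23.4, -8.5, 16.0]
opening: 0.998
grip_force: 12.1
```

Request:
carry_out:
  series:
    - [-0.2,-0.03,0,0]
    - [-0.2,-0.03,0,0]
    - [0,0,0.6,0]
    - [0,0,0.6,0]
    - [0,0,0.2,0]
  fingers: 1

```text
t: 7.7
eef_pos: [569.5, -35.7, 125.2]
tcp_rot: [-3.14, 0.004, -2.997]
ft_force: [0.3, 0.5, 0.5]
opening: 0.636
grip_force: 0.0
```

Request:
carry_out:
  series:
    - [0.3,-0.43,0,0]
    - [0.35,-0.43,0,0]
    - [0.35,-0.43,0,0]
    - [0.35,-0.43,0,0]
    - [0.15,-0.43,0,0]

```text
t: 8.2
eef_pos: [644.6, -143.9, 121.8]
tcp_rot: [3.141, 0.0, -2.997]
ft_force: [0.5, -0.9, 0.6]
opening: 0.214
grip_force: 0.0
```

```bash
python3 - <<'E'
from fit import *
s=env.state();print(s['eef_pos'],s['opening'],inv([628.2,-17.1,.144],[s['eef_pos']]))
b=snap('side','s2.png')[140:290,250:450]
a=snap('wrist','w2.png')
cv2.imwrite('pics/c2.png',np.hstack([cv2.resize(b,(400,300),interpolation=cv2.INTER_CUBIC),cv2.resize(a,(400,300))])[:,:,::-1])
E
```

```text
[ 644.55071047 -143.90314926  121.8450501 ] 0.21359096718873502 [[  -2.01513449 -127.83709802]]
```

View pics/c2.png

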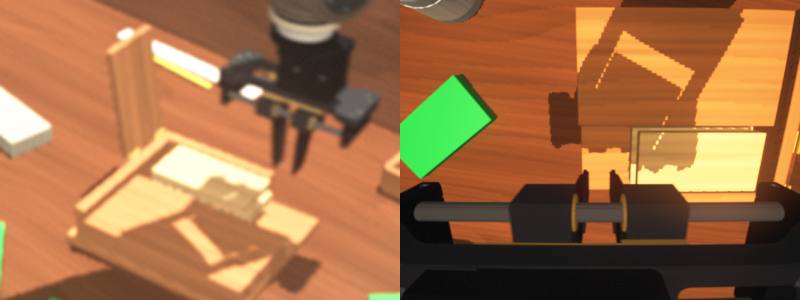

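The loose blank lies flat on the pile against the far fence (side crop (210,175)), and the gripper is off the right end. I'll descend and push the three right ends.

Request:
carry_out:
  series:
    - [0.04,0,-0.5,0]
    - [0,0,-0.5,0]
    - [0,0,-0.5,0]
    - [0,0,-0.4,0]
    - [0,0,-0.12,0]

```text
t: 8.8
eef_pos: [644.2, -142.0, 19.2]
tcp_rot: [3.14, -0.003, -2.997]
ft_force: [-0.7, 0.0, -1.0]
opening: 0.002
grip_force: 0.0
```

Request:
carry_out:
  series:
    - [-0.02,0.1,0,0]
    - [-0.02,0.1,0,0]
    - [-0.02,0.1,0,0]
    - [0,0.1,0,0]
    - [0,0,0,0]

```text
t: 9.3
eef_pos: [642.8, -122.2, 22.4]
tcp_rot: [-3.141, 0.001, -2.997]
ft_force: [-0.7, -0.9, 0.2]
opening: 0.003
grip_force: 0.0
```

Request:
carry_out:
  series:
    - [0.007,0.051,-0.01,0]
    - [0.007,0.051,-0.01,0]
    - [0.007,0.051,-0.01,0]
    - [0.007,0.051,0,0]
    - [0.007,0.051,0,0]

```text
t: 9.8
eef_pos: [644.5, -110.4, 20.3]
tcp_rot: [-3.141, 0.0, -2.998]
ft_force: [-0.2, -2.6, 2.3]
opening: 0.005
grip_force: 1.4
```

Request:
carry_out:
  series:
    - [0.01,0.044,0,0]
    - [0.01,0.044,0,0]
    - [0.01,0.044,0,0]
    - [0.01,0.03,0,0]
    - [0,0,0,0]

```text
t: 10.3
eef_pos: [646.3, -101.8, 20.0]
tcp_rot: [3.141, -0.0, -2.997]
ft_force: [0.3, -0.6, -0.6]
opening: 0.005
grip_force: 0.2
```

Request:
carry_out:
  series:
    - [0.006,0.02,0,0]
    - [0.006,0.02,0,0]
    - [0.006,0.02,0,0]
    - [0,0,0,0]
    - [0,0,0,0]

```text
t: 10.8
eef_pos: [647.4, -99.1, 20.2]
tcp_rot: [3.141, 0.0, -2.997]
ft_force: [-0.1, -1.0, -0.9]
opening: 0.004
grip_force: 0.4
```

Request:
carry_out:
  series:
    - [0.006,0.02,0,0]
    - [0.006,0.02,0,0]
    - [0.006,0.02,0,0]
    - [0,0,0,0]
    - [0,0,0,0]

```text
t: 11.3
eef_pos: [648.1, -96.2, 20.2]
tcp_rot: [3.141, -0.0, -2.997]
ft_force: [-1.3, -2.7, -1.1]
opening: 0.005
grip_force: 1.5
```

Request:
carry_out:
  series:
    - [0.006,0.02,0,0]
    - [0.006,0.02,0,0]
    - [0.006,0.02,0,0]
    - [0,0,0,0]
    - [0,0,0,0]

```text
t: 11.8
eef_pos: [648.3, -95.4, 20.2]
tcp_rot: [-3.14, -0.002, -2.997]
ft_force: [-7.1, -18.1, 2.0]
opening: 0.005
grip_force: 8.6
```

Request:
carry_out:
  series:
    - [0.04,0.006,0,0]
    - [0.04,0.006,0,0]
    - [0.04,0.006,0,0]
    - [0,0,0,0]
    - [0,0,0,0]

```text
t: 12.3
eef_pos: [654.0, -94.6, 20.1]
tcp_rot: [-3.14, -0.002, -2.998]
ft_force: [-9.8, -17.5, 1.2]
opening: 0.001
grip_force: 8.7
```

Request:
carry_out:
  series:
    - [0,-0.1,0,0]
    - [0.05,-0.3,0,0]
    - [0.07,-0.5,0,0]
    - [0,0,0.7,0]
    - [0,0,0.8,0]

```text
t: 12.8
eef_pos: [660.8, -138.3, 94.6]
tcp_rot: [3.14, -0.002, -2.999]
ft_force: [0.8, 0.1, 0.4]
opening: 0.004
grip_force: 0.0
```

Request:
carry_out:
  series:
    - [0,-0.6,0.9,0]
    - [0,-0.9,0.2,0]
    - [0,-0.9,0,0]
    - [0,-0.9,0,0]
    - [0,0,0,0]

```text
t: 13.3
eef_pos: [660.6, -305.9, 146.7]
tcp_rot: [-3.14, 0.001, -3.002]
ft_force: [-1.0, 0.2, -0.9]
opening: 0.002
grip_force: 0.0
```

```bash
python3 - <<'E'
from h import *
a=snap('top','t3.png')[140:290,250:450]; b=snap('side','s3.png')[180:280,280:413]
cv2.imwrite('pics/c3.png',cv2.resize(a,(800,600),interpolation=cv2.INTER_CUBIC)[:,:,::-1])
cv2.imwrite('pics/c3s.png',cv2.resize(b,(798,600),interpolation=cv2.INTER_CUBIC)[:,:,::-1])
E
```

```text
(no output)
```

View pics/c3.png

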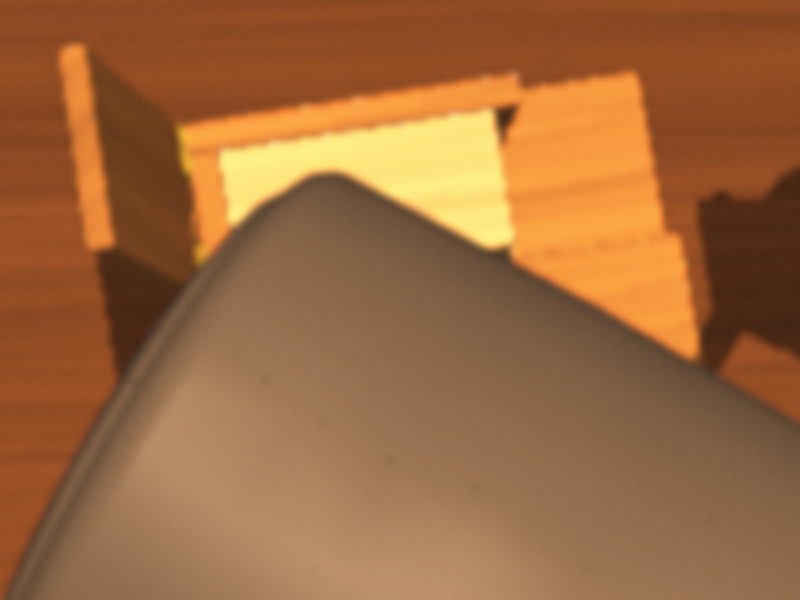

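View pics/c3s.png

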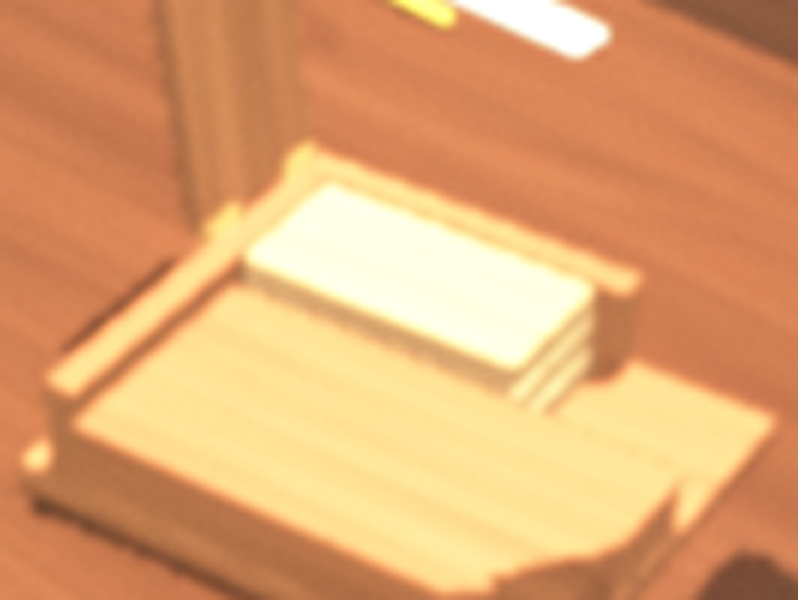

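The top view shows the top blank flush in the corner (left edge at x≈220 on the fence line). The side view shows three right ends flush, with their far vertical edge straight from (595,290) to (590,375). A quick subpixel check of that edge comes before the lid.

```bash
python3 - <<'E'
from fit import *
im=cv2.imread('pics/s3.png').astype(float)
for r in range(226,248):
    row=im[r,365:390,0]  # blue
    print(r,row.astype(int).tolist())
p=[628.97,-19.44,119.531-38*np.pi]; print(p)
for z in (63,47,31,15): print(z,proj('side',W(p,[(35,-70,z),(33,-70,z),(-35,-70,z)])).round(1).tolist())
E
```

```text
226 [229, 229, 229, 229, 229, 228, 226, 216, 205, 196, 188, 171, 150, 137, 135, 140, 144, 147, 146, 142, 130, 111, 91, 85, 84]
227 [228, 228, 228, 228, 228, 229, 229, 227, 224, 224, 220, 204, 180, 147, 120, 116, 128, 138, 144, 140, 123, 99, 87, 84, 84]
228 [228, 228, 228, 228, 228, 228, 228, 228, 228, 229, 229, 220, 197, 154, 106, 92, 101, 113, 119, 117, 101, 88, 84, 83, 84]
229 [229, 229, 229, 228, 227, 228, 228, 229, 229, 229, 226, 213, 184, 139, 94, 78, 80, 86, 91, 91, 85, 81, 81, 82, 84]
230 [231, 231, 229, 229, 228, 229, 228, 228, 229, 228, 213, 186, 153, 118, 88, 75, 76, 77, 77, 78, 78, 79, 81, 82, 81]
231 [232, 232, 231, 231, 231, 229, 229, 229, 224, 212, 186, 155, 130, 109, 86, 76, 74, 76, 75, 75, 79, 78, 81, 83, 83]
232 [228, 231, 231, 232, 232, 231, 230, 228, 211, 183, 151, 130, 125, 112, 90, 76, 74, 76, 75, 75, 78, 79, 81, 83, 81]
233 [226, 226, 228, 230, 232, 232, 230, 216, 187, 152, 131, 129, 130, 117, 90, 77, 76, 75, 77, 75, 77, 79, 81, 82, 82]
234 [224, 224, 224, 226, 228, 228, 217, 191, 156, 132, 132, 141, 136, 115, 87, 76, 76, 76, 76, 75, 77, 80, 81, 81, 82]
235 [227
[... 1147 characters left out ...]
 121, 121, 119, 122, 130, 139, 148, 152, 151, 151, 152, 152, 152]
245 [155, 174, 166, 145, 142, 160, 172, 165, 138, 124, 128, 137, 141, 142, 144, 142, 144, 148, 151, 152, 154, 153, 152, 151, 151]
246 [149, 156, 144, 142, 160, 169, 156, 136, 124, 126, 138, 147, 151, 149, 149, 149, 149, 150, 152, 152, 151, 151, 152, 152, 153]
247 [144, 139, 138, 153, 167, 157, 133, 122, 128, 140, 150, 154, 153, 152, 151, 150, 150, 150, 150, 151, 149, 151, 151, 151, 151]
[628.97, -19.44, 0.1504791635878746]
63 [[378.9, 227.3], [378.5, 227.7], [365.7, 240.7]]
47 [[378.4, 232.2], [378.0, 232.6], [365.3, 245.6]]
31 [[377.9, 237.0], [377.5, 237.4], [364.9, 250.5]]
15 [[377.3, 241.7], [377.0, 242.1], [364.4, 255.3]]
```

Request:
carry_out:
  series:
    - [-0.1,0.6,0.2,0]
    - [-0.1,0.6,0.2,0]
    - [-0.1,0.6,0,0]
    - [0,0.5,0,0]
    - [0,0,0,0]

```text
t: 13.9
eef_pos: [646.3, -180.8, 167.4]
tcp_rot: [3.141, 0.0, -2.993]
ft_force: [-0.6, 0.4, -0.4]
opening: 0.003
grip_force: 0.0
```

```bash
python3 - <<'E'
from fit import *
a=snap('wrist','w4.png'); p=[628.2,-17.1,.144]
print(env.state()['eef_pos'],np.round(env.calibration('wrist')['pose'],2).tolist())
q=[proj('wrist',W(p,[(35,-70,z),(33,-70,z),(-35,-70,z)])).round(1) for z in (63,47,31,15)]
for k in q: print(k.tolist())
c=np.mean([k.mean(0) for k in q],0).astype(int); x0,y0=max(0,min(440,c[0]-100)),max(0,min(330,c[1]-75)); print(x0,y0)
cv2.imwrite('pics/c4.png',cv2.resize(a[y0:y0+150,x0:x0+200],(800,600),interpolation=cv2.INTER_CUBIC)[:,:,::-1])
E
```

```text
[ 646.40555798 -182.51910689  167.23659843] [[-0.15, 0.95, 0.26, 573.4], [0.99, 0.14, 0.04, -192.49], [-0.0, 0.26, -0.97, 336.87], [0.0, 0.0, 0.0, 1.0]]
[[429.6, 288.2], [429.9, 286.0], [437.3, 207.1]]
[[424.1, 281.3], [424.3, 279.2], [431.1, 204.1]]
[[419.2, 275.0], [419.3, 273.0], [425.4, 201.3]]
[[414.6, 269.3], [414.8, 267.4], [420.3, 198.8]]
324 177
```

View pics/c4.png

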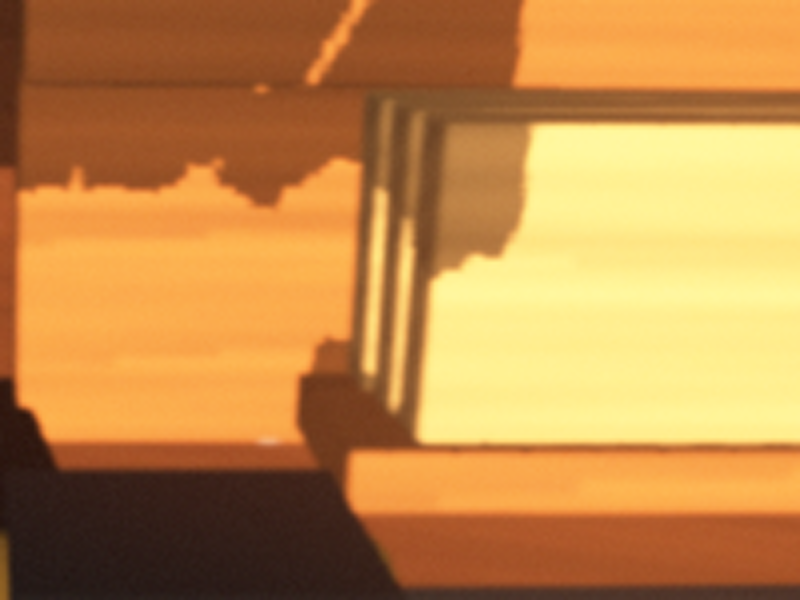

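The wrist view shows the top blank flush with thin bright stripes at the right ends (crop x 365–415). I need to know whether these are exposed tops or just grain, so I'll compare profiles.

```bash
python3 - <<'E'
from fit import *
w=cv2.imread('pics/w4.png'); p=[628.2,-17.1,.144]
for r in (215,225,245,252,259,264): print(r,[tuple(int(v) for v in w[r,c]) [0] for c in range(408,440)],[int(w[r,c,2]) for c in range(408,440)])
s=cv2.imread('pics/s3.png'); print('s3 col372 B',s[225:258,372,0].tolist(),'R',s[225:258,372,2].tolist())
s0=cv2.imread('pics/side0.png')
# loose end face in side0: top edge from crop1 (433,500)->(480,440)
c=250+455//4; print('s0 col',c,s0[240:275,c,0].tolist(),s0[240:275,c,2].tolist())
w2=cv2.imread('pics/w2.png')
for r in (220,250,280): print('w2',r,w2[r,360:400,0].tolist())
E
```

```text
215 [43, 41, 40, 41, 44, 40, 41, 41, 44, 44, 49, 56, 56, 52, 44, 43, 42, 48, 57, 61, 59, 49, 42, 41, 43, 44, 52, 62, 69, 72, 73, 73] [167, 166, 165, 162, 162, 151, 136, 121, 118, 120, 136, 157, 158, 142, 125, 119, 121, 135, 156, 172, 167, 143, 122, 118, 122, 127, 146, 171, 188, 194, 196, 196]
225 [77, 76, 79, 76, 73, 64, 52, 47, 50, 69, 92, 101, 82, 56, 40, 39, 43, 52, 62, 62, 52, 46, 39, 43, 41, 49, 57, 66, 69, 70, 70, 71] [251, 251, 251, 250, 247, 229, 171, 135, 143, 190, 233, 240, 218, 157, 121, 119, 129, 150, 168, 169, 149, 129, 118, 120, 123, 140, 162, 181, 187, 188, 189, 190]
245 [79, 79, 79, 73, 63, 52, 50, 60, 85, 116, 118, 88, 58, 46, 56, 81, 115, 128, 101, 64, 49, 49, 48, 54, 63, 79, 106, 126, 135, 138, 138, 139] [252, 252, 252, 248, 225, 165, 145, 166, 226, 250, 250, 228, 165, 140, 158, 217, 249, 252, 240, 179, 140, 137, 138, 152, 176, 213, 245, 253, 254, 254, 254, 254]
252 [80, 79, 78, 68, 55, 47, 50, 71, 100, 118, 105, 69, 49, 48, 66, 90, 113, 105, 77, 54, 49, 53, 71, 101, 129, 147, 152, 152, 150, 153, 152, 153] [251, 251, 249, 237, 188, 144, 146, 193, 241, 251, 244, 194
[... 1257 characters left out ...]
55, 255, 255, 255, 255, 255, 255, 255, 255, 255, 255, 255, 255, 255, 255, 255, 255, 251, 232, 224, 231, 244, 251, 253, 254, 254, 254, 253, 252, 252, 253, 253, 254, 254]
w2 220 [44, 45, 45, 43, 46, 44, 45, 45, 43, 45, 51, 60, 70, 73, 75, 75, 74, 74, 70, 60, 45, 44, 48, 60, 74, 80, 80, 80, 82, 81, 83, 83, 81, 81, 82, 83, 81, 81, 82, 83]
w2 250 [92, 90, 88, 90, 87, 82, 60, 48, 46, 52, 67, 75, 80, 79, 77, 80, 79, 73, 59, 45, 43, 48, 59, 68, 70, 70, 69, 70, 71, 71, 73, 70, 71, 71, 72, 68, 69, 70, 73, 72]
w2 280 [89, 92, 91, 92, 89, 78, 62, 60, 87, 124, 148, 156, 157, 157, 156, 151, 126, 78, 59, 67, 102, 136, 154, 159, 160, 161, 159, 159, 159, 160, 160, 159, 160, 162, 159, 161, 161, 160, 159, 159]
```

```bash
python3 - <<'E'
from fit import *
import h
p=[628.2,-17.1,.144]
c0=env.calibration('wrist'); P=np.array(c0['pose'],float); print('f',np.array(c0['K'])[0,0])
T=env.state()['eef_pos']
P2=P.copy(); P2[:3,3]+=np.array([644.55,-143.9,121.85])-T
class E: 
    def calibration(s,n): return dict(c0,pose=P2)
e0=h.env; h.env=E()
for z in (63,47,31,15): print('w2',z,[proj('wrist',W(p,[(xx,y,z)]))[0].round(1).tolist() for y in (-84,-94,-82) for xx in (-20,)])
h.env=e0
w2=cv2.imread('pics/w2.png')
for r in (270,275,280,285,290): print(r,w2[r,362:384,2].tolist())
for col in (450,520): print('w4 col',col,cv2.imread('pics/w4.png')[190:300,col,2].tolist())
E
```

```text
f 344.719339018157
w2 63 [[381.4, 233.9], [366.8, 233.9], [384.4, 233.9]]
w2 47 [[377.6, 228.7], [363.8, 228.6], [380.3, 228.7]]
w2 31 [[374.1, 224.1], [361.2, 224.0], [376.7, 224.1]]
w2 15 [[371.1, 220.0], [358.9, 219.9], [373.5, 220.0]]
270 [253, 253, 247, 201, 153, 154, 206, 249, 255, 255, 255, 255, 255, 255, 255, 241, 172, 140, 146, 169, 188, 197]
275 [252, 253, 252, 246, 197, 160, 217, 252, 255, 255, 255, 255, 255, 255, 254, 229, 157, 162, 224, 252, 254, 255]
280 [254, 254, 254, 251, 210, 170, 223, 252, 255, 255, 255, 255, 255, 255, 253, 207, 154, 182, 240, 254, 255, 255]
285 [253, 253, 252, 245, 192, 172, 233, 254, 255, 255, 255, 255, 255, 255, 250, 193, 159, 204, 248, 255, 255, 255]
290 [254, 254, 254, 253, 250, 237, 244, 254, 255, 255, 255, 255, 255, 254, 242, 176, 156, 213, 250, 255, 255, 255]
w4 col 450 [158, 157, 157, 154, 150, 151, 149, 147, 139, 137, 135, 139, 136, 142, 154, 142, 137, 147, 171, 182, 190, 195, 199, 199, 200, 197, 197, 196, 193, 191, 191, 188, 188, 188, 192, 192, 193, 194, 194, 192, 190, 189, 188, 186, 185, 192, 197, 213, 237, 247, 252, 254, 255, 255, 255, 255, 255, 255, 255, 255, 255, 255, 255, 255, 255, 255, 255, 255, 255, 255, 255, 255, 255, 255, 255, 255, 255, 255, 255, 255, 255, 255, 255, 255, 255, 254, 254, 255, 255, 255, 255, 255, 255, 255, 255, 255, 254, 247, 190, 190, 234, 248, 250, 250, 250, 250, 250, 249, 250, 250]
w4 col 520 [250, 251, 251, 251, 250, 249, 250, 250, 246, 213, 162, 146, 150, 164, 182, 171, 158, 193, 248, 254, 255, 255, 255, 255, 255, 255, 255, 255, 255, 255, 255, 255, 255, 255, 255, 255, 255, 255, 255, 255, 255, 255, 255, 255, 255, 254, 254, 254, 254, 254, 254, 254, 254, 254, 255, 255, 255, 255, 255, 255, 255, 255, 255, 255, 255, 255, 255, 255, 255, 255, 255, 255, 255, 255, 255, 255, 255, 255, 255, 255, 255, 255, 255, 255, 255, 255, 255, 255, 255, 255, 255, 255, 255, 255, 255, 255, 254, 243, 185, 189, 230, 244, 247, 248, 249, 250, 251, 252, 253, 253]
```

The analysis says the low blank still protrudes right by about 4 mm and the mid by about 2 mm. The fingers taper towards the tips, so the top blank took the push. Low and mid are also 1–2 mm off the far fence. I'll turn the tool 90° and push with the untapered finger flanks, diagonally.

Request:
carry_out:
  series:
    - [0,0,0,-1]
    - [0,0,0,-1]
    - [0,0,0,-1]
    - [0,0,0,-1]
    - [0,0,0,-1]

```text
t: 14.45
eef_pos: [646.2, -185.4, 166.7]
tcp_rot: [3.141, 0.0, 2.758]
ft_force: [0.4, 0.3, -0.3]
opening: 0.007
grip_force: 0.0
```

Request:
carry_out:
  series:
    - [0,0,0,-1]
    - [0,0,0,-1]
    - [0,0,0,-1]
    - [0,0,0,-1]
    - [0,0,0,-1]

```text
t: 14.95
eef_pos: [646.2, -185.5, 166.7]
tcp_rot: [3.141, 0.0, 2.234]
ft_force: [-0.5, 0.2, 0.3]
opening: 0.004
grip_force: 0.0
```

Request:
carry_out:
  series:
    - [-0.05,0.3,0,-1]
    - [-0.05,0.3,0,-1]
    - [-0.02,0.2,0,-1]
    - [0,0,0,-1]
    - [0,0,0,-1]

```text
t: 15.45
eef_pos: [640.3, -145.0, 166.8]
tcp_rot: [3.141, 0.0, 1.711]
ft_force: [0.0, -0.4, -0.1]
opening: 0.004
grip_force: 0.0
```

Request:
carry_out:
  series:
    - [0,0,-0.8,-0.04]
    - [0,0,-0.8,0]
    - [0,0,-0.8,0]
    - [0,0,-0.52,0]
    - [0,0,0,0]

```text
t: 15.95
eef_pos: [639.4, -145.2, 17.8]
tcp_rot: [-3.139, -0.002, 1.711]
ft_force: [0.1, 0.7, 0.6]
opening: 0.004
grip_force: 0.0
```

Request:
carry_out:
  series:
    - [-0.028,0.2,0,0]
    - [-0.028,0.2,0,0]
    - [-0.028,0.2,0,0]
    - [-0.028,0.18,0.02,0]
    - [0,0,0,0]

```text
t: 16.45
eef_pos: [634.4, -104.5, 22.4]
tcp_rot: [3.141, 0.0, 1.712]
ft_force: [0.2, 0.2, -0.4]
opening: 0.002
grip_force: 0.0
```

Request:
carry_out:
  series:
    - [0.006,0.022,0,0]
    - [0.006,0.022,0,0]
    - [0.006,0.022,0,0]
    - [0.006,0.022,0,0]
    - [0,0,0,0]

```text
t: 16.95
eef_pos: [635.6, -101.9, 21.7]
tcp_rot: [-3.141, 0.0, 1.711]
ft_force: [-1.5, -1.9, 0.6]
opening: 0.003
grip_force: 0.8
```

Request:
carry_out:
  series:
    - [0.006,0.022,0,0]
    - [0.006,0.022,0,0]
    - [0.006,0.022,0,0]
    - [0,0,0,0]
    - [0,0,0,0]

```text
t: 17.45
eef_pos: [636.1, -98.9, 21.7]
tcp_rot: [-3.141, 0.0, 1.711]
ft_force: [-3.8, -4.6, 0.2]
opening: 0.006
grip_force: 2.4
```

Request:
carry_out:
  series:
    - [0.006,0.022,0,0]
    - [0.006,0.022,0,0]
    - [0.006,0.022,0,0]
    - [0,0,0,0]
    - [0,0,0,0]

```text
t: 17.95
eef_pos: [636.1, -98.6, 21.7]
tcp_rot: [-3.139, 0.003, 1.711]
ft_force: [-9.5, -25.0, 1.7]
opening: -0.001
grip_force: 11.9
```

Request:
carry_out:
  series:
    - [0.006,0.022,0,0]
    - [0.006,0.022,0,0]
    - [0.006,0.022,0,0]
    - [0,0,0,0]
    - [0,0,0,0]

```text
t: 18.45
eef_pos: [636.1, -98.5, 21.7]
tcp_rot: [-3.137, 0.006, 1.711]
ft_force: [-16.8, -47.4, 4.2]
opening: 0.009
grip_force: 21.9
```

Request:
carry_out:
  series:
    - [0.02,-0.06,0,0]
    - [0.03,-0.02,0,0]
    - [0.03,0.005,0,0]
    - [0.02,0.005,0,0]
    - [0,0,0,0]

```text
t: 18.95
eef_pos: [641.9, -97.8, 21.4]
tcp_rot: [-3.138, 0.002, 1.711]
ft_force: [-9.2, -19.3, 0.8]
opening: 0.008
grip_force: 8.7
```

Request:
carry_out:
  series:
    - [0.02,0.03,0,0]
    - [0.02,0.03,0,0]
    - [0.02,0.005,0,0]
    - [0.02,0.005,0,0]
    - [0,0,0,0]

```text
t: 19.45
eef_pos: [644.2, -97.3, 21.3]
tcp_rot: [-3.134, 0.004, 1.711]
ft_force: [-19.6, -38.4, 3.6]
opening: 0.005
grip_force: 17.9
```

Request:
carry_out:
  series:
    - [0,-0.1,0,0]
    - [0,-0.3,0,0]
    - [0,-0.5,0,0]
    - [0,-0.5,0.5,0]
    - [0,-0.3,0.8,0]

```text
t: 19.95
eef_pos: [646.3, -178.3, 85.2]
tcp_rot: [-3.138, -0.002, 1.71]
ft_force: [0.2, -0.7, -0.1]
opening: 0.002
grip_force: 0.0
```

Request:
carry_out:
  series:
    - [0,0,0.9,1]
    - [0,0,0.7,1]
    - [0,0,0,1]
    - [0,0,0,1]
    - [0,0,0,1]

```text
t: 20.45
eef_pos: [647.6, -177.0, 167.2]
tcp_rot: [3.141, 0.001, 2.239]
ft_force: [0.4, -0.2, -0.6]
opening: 0.001
grip_force: 0.0
```

Request:
carry_out:
  series:
    - [0,0,0,1]
    - [0,0,0,1]
    - [0,0,0,1]
    - [0,0,0,1]
    - [0,0,0,1]

```text
t: 20.95
eef_pos: [647.5, -177.0, 166.8]
tcp_rot: [3.141, 0.0, 2.763]
ft_force: [-0.5, -0.9, -0.6]
opening: 0.005
grip_force: 0.0
```

Request:
carry_out:
  series:
    - [0,0,0,1]
    - [0,0,0,1]
    - [0,0,0,1]
    - [0,0,0,1]
    - [0,0,0,1]

```text
t: 21.45
eef_pos: [647.5, -177.0, 166.8]
tcp_rot: [3.141, 0.0, -2.997]
ft_force: [0.8, -0.5, 0.4]
opening: 0.005
grip_force: 0.0
```

```bash
cat > chk.py <<'E'
from fit import *
import sys
a=snap('wrist',sys.argv[1]); p=[628.2,-17.1,.144]
print(env.state()['eef_pos'])
for z in (63,47,31,15): print(z,proj('wrist',W(p,[(35,-70,z),(10,-70,z),(-10,-70,z),(-35,-70,z),(-35,-40,z),(35,-40,z)])).round(1).tolist())
q=proj('wrist',W(p,[(10,-70,15),(10,-70,63)]))
for r in range(int(q[:,1].mean())-10,int(q[:,1].mean())+11,5): print(r,int(q[0,0])-8,a[r,int(q[0,0])-8:int(q[1,0])+8,0].tolist())
c=int(proj('wrist',W(p,[(-35,-40,63)]))[0,0]); r=int(proj('wrist',W(p,[(-35,-40,63)]))[0,1]); print('col',c,r-15,a[r-15:r+6,c,0].tolist())
q=q.mean(0).astype(int); x0,y0=min(540,q[0]-40),max(0,q[1]-60)
cv2.imwrite('pics/'+sys.argv[2],cv2.resize(a[y0:y0+100,x0:x0+100],(600,600),interpolation=cv2.INTER_CUBIC)[:,:,::-1]);print(x0,y0)
E
python3 chk.py w5.png c5.png
```

```text
[ 647.54105542 -176.9785148   166.76284373]
63 [[423.7, 286.6], [426.3, 258.7], [428.5, 235.4], [431.2, 205.1], [468.3, 205.5], [458.5, 286.7]]
47 [[418.5, 279.7], [420.8, 253.1], [422.8, 231.0], [425.3, 202.2], [460.4, 202.5], [451.6, 279.9]]
31 [[413.7, 273.5], [415.9, 248.1], [417.6, 226.9], [419.9, 199.5], [453.3, 199.8], [445.3, 273.7]]
15 [[409.4, 267.9], [411.4, 243.5], [413.0, 223.3], [415.0, 197.1], [446.9, 197.4], [439.6, 268.1]]
241 403 [253, 253, 253, 253, 253, 253, 253, 253, 252, 246, 210, 156, 139, 152, 168, 170, 147, 141, 166, 215, 219, 163, 136, 137, 149, 172, 185, 188, 192, 193, 195]
246 403 [251, 251, 251, 251, 251, 251, 251, 251, 250, 238, 182, 143, 147, 170, 180, 158, 145, 145, 161, 196, 197, 155, 138, 144, 173, 236, 253, 254, 254, 254, 254]
251 403 [252, 251, 252, 251, 252, 252, 252, 251, 248, 230, 167, 138, 151, 182, 190, 156, 139, 146, 171, 189, 173, 151, 145, 153, 192, 243, 254, 255, 255, 255, 255]
256 403 [251, 251, 251, 250, 250, 250, 250, 249, 242, 210, 157, 144, 159, 185, 183, 152, 138, 156, 192, 199, 161, 143, 142, 161, 219, 249, 254, 255, 255, 255, 255]
261 403 [161, 161, 163, 164, 163, 165, 163, 164, 153, 141, 136, 145, 172, 185, 165, 145, 142, 160, 188, 187, 153, 137, 139, 169, 234, 253, 255, 255, 255, 255, 255]
col 468 190 [250, 250, 247, 241, 229, 196, 159, 145, 148, 148, 149, 168, 214, 243, 253, 255, 255, 255, 255, 255, 255]
378 191
```

The ends are now flush to within about 0.5 mm: the bright slivers are gone, and the total end-face width of 14.4 px matches the predicted 14.9. The mid blank's near-side sliver is gone too. Next is the lid, so I'll go over it to its outer side.

Request:
carry_out:
  series:
    - [0,0,0.6,0]
    - [0,0,0.6,0]
    - [0,0,0.6,0]
    - [0,0,0.4,0]
    - [0,0,0,0]

```text
t: 22.0
eef_pos: [648.3, -177.2, 279.9]
tcp_rot: [-3.139, 0.005, -3.003]
ft_force: [-0.3, 0.3, 0.0]
opening: 0.006
grip_force: 0.0
```

Request:
carry_out:
  series:
    - [-0.1,0.8,0,0]
    - [-0.1,0.8,0,0]
    - [-0.1,0.8,0,0]
    - [-0.1,0.8,0,0]
    - [-0.1,0.8,0,0]

```text
t: 22.5
eef_pos: [621.8, 24.7, 275.6]
tcp_rot: [3.141, -0.001, -3.003]
ft_force: [0.9, -0.3, 0.4]
opening: 0.004
grip_force: 0.0
```

Request:
carry_out:
  series:
    - [-0.1,0.8,0,0]
    - [-0.1,0.8,0,0]
    - [-0.05,0.8,0,0]
    - [0,0.08,0,0]
    - [0,0,0,0]

```text
t: 23.0
eef_pos: [609.6, 148.0, 275.7]
tcp_rot: [3.142, -0.001, -3.0]
ft_force: [0.0, 0.4, -0.2]
opening: 0.002
grip_force: 0.0
```

```bash
python3 - <<'E'
from fit import *
p=[628.2,-17.1,.144]; s=env.state()['eef_pos']; print(s,inv(p,[s]))
a=np.array([1.65,1.5,1.3,1.1,.9,.7,.5,.3,.15,0]); r=120
y=87-r*np.cos(a)+12*np.sin(a)+11; z=67+r*np.sin(a)+12*np.cos(a)-5
T=W(p,np.c_[0*a+6,y,z]); print(T.round(1).tolist()); print((np.diff(T,axis=0)/50).round(3).tolist())
E
```

```text
[609.56510338 148.00523612 275.70720145] [[  5.25104857 166.07054181]]
[[617.0, 102.0, 180.7], [619.6, 84.2, 182.5], [623.0, 60.4, 180.8], [626.4, 37.5, 174.4], [629.4, 16.2, 163.5], [632.1, -2.4, 148.5], [634.4, -17.8, 130.1], [636.0, -29.2, 108.9], [636.8, -34.9, 91.8], [637.3, -38.0, 74.0]]
[[0.052, -0.356, 0.037], [0.069, -0.475, -0.034], [0.067, -0.459, -0.129], [0.062, -0.425, -0.219], [0.054, -0.373, -0.299], [0.045, -0.307, -0.368], [0.033, -0.228, -0.423], [0.017, -0.114, -0.343], [0.009, -0.062, -0.356]]
```

Request:
carry_out:
  series:
    - [0,0,-0.65,0]
    - [0,0,-0.65,0]
    - [0,0,-0.6,0]
    - [0,0,0,0]
    - [0,0,0,0]

```text
t: 23.5
eef_pos: [610.3, 146.1, 182.0]
tcp_rot: [3.142, -0.001, -3.003]
ft_force: [-0.2, -0.2, 0.6]
opening: 0.007
grip_force: 0.0
```

Request:
carry_out:
  series:
    - [0.03,-0.184,0,0]
    - [0.03,-0.184,0,0]
    - [0.03,-0.184,0,0]
    - [0.03,-0.184,0,0]
    - [0.03,-0.184,0,0]

```text
t: 24.0
eef_pos: [617.6, 100.5, 182.3]
tcp_rot: [3.141, 0.001, -3.002]
ft_force: [-0.5, 2.0, 1.9]
opening: 0.005
grip_force: 1.0
```

Request:
carry_out:
  series:
    - [0.026,-0.178,0.018,0]
    - [0.026,-0.178,0.018,0]
    - [0.034,-0.237,-0.017,0]
    - [0.034,-0.237,-0.017,0]
    - [0,0,0,0]

```text
t: 24.5
eef_pos: [623.5, 58.1, 181.5]
tcp_rot: [-3.141, -0.0, -3.003]
ft_force: [0.3, -0.6, -0.8]
opening: 0.001
grip_force: 0.0
```

Request:
carry_out:
  series:
    - [0.033,-0.23,-0.065,0]
    - [0.033,-0.23,-0.065,0]
    - [0.031,-0.212,-0.11,0]
    - [0.031,-0.212,-0.11,0]
    - [0,0,0,0]

```text
t: 25.0
eef_pos: [629.6, 14.0, 163.2]
tcp_rot: [3.141, -0.002, -3.003]
ft_force: [0.0, 0.5, -0.0]
opening: 0.008
grip_force: 0.0
```

```bash
python3 - <<'E'
from fit import *
snap('side','s6.png'); p=[628.9,-19,.147]
print([(round(d['conf'],2),round(d['position'][1]*640),round(d['position'][0]*480)) for d in env.look_for('side','lid_edge')])
for a in (1.7,1.5,1.3,1.1,1.,.9,.8,.7,.5): print(a,proj('side',W(p,[(6,87-155*np.cos(a)+6*np.sin(a),67+155*np.sin(a)+6*np.cos(a))])).round().tolist())
a=cv2.imread('pics/s6.png')[100:280,220:460]; cv2.imwrite('pics/c6.png',cv2.resize(a,(800,600)))
E
```

```text
[(0.76, 336, 197)]
1.7 [[316.0, 159.0]]
1.5 [[326.0, 162.0]]
1.3 [[336.0, 167.0]]
1.1 [[346.0, 174.0]]
1.0 [[350.0, 178.0]]
0.9 [[355.0, 182.0]]
0.8 [[358.0, 187.0]]
0.7 [[362.0, 192.0]]
0.5 [[368.0, 203.0]]
```

View pics/c6.png

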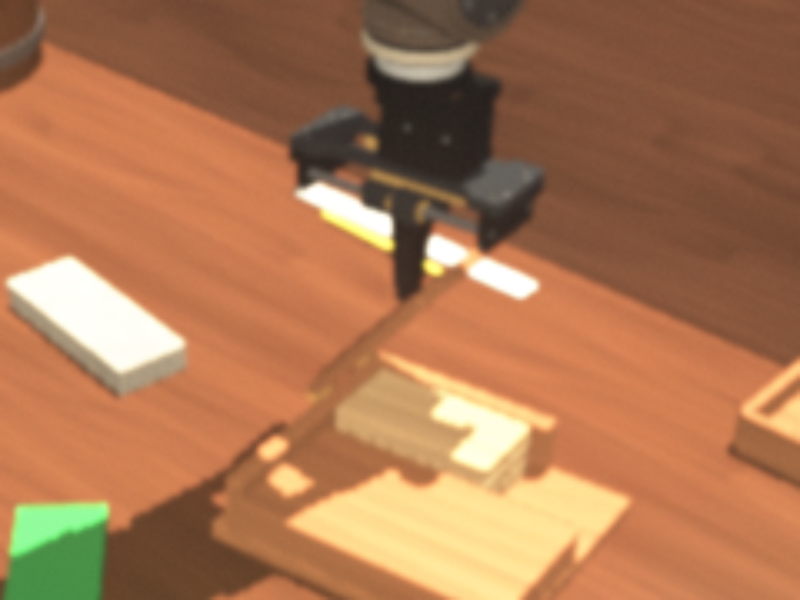

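The lid follows the finger and is at about 0.9 rad (free end at (470,265) in the crop). I'll continue down.

Request:
carry_out:
  series:
    - [0.027,-0.187,-0.15,0]
    - [0.027,-0.187,-0.15,0]
    - [0.023,-0.153,-0.184,0]
    - [0.023,-0.153,-0.184,0]
    - [0,0,0,0]

```text
t: 25.6
eef_pos: [634.2, -19.5, 129.1]
tcp_rot: [3.141, -0.003, -3.003]
ft_force: [-0.0, 0.3, -0.1]
opening: 0.007
grip_force: 0.0
```

Request:
carry_out:
  series:
    - [0.017,-0.114,-0.21,0]
    - [0.017,-0.114,-0.21,0]
    - [0.009,-0.057,-0.172,0]
    - [0.009,-0.057,-0.172,0]
    - [0,0,0,0]

```text
t: 26.1
eef_pos: [636.8, -35.8, 91.3]
tcp_rot: [3.141, -0.002, -3.002]
ft_force: [-0.2, 0.2, 1.0]
opening: 0.007
grip_force: 0.0
```

Request:
carry_out:
  series:
    - [0.003,-0.02,-0.06,0]
    - [0.003,-0.02,-0.06,0]
    - [0.003,-0.02,-0.05,0]
    - [0,0,-0.03,0]
    - [0,0,0,0]

```text
t: 26.6
eef_pos: [637.8, -38.6, 82.7]
tcp_rot: [3.142, -0.0, -3.002]
ft_force: [0.5, -0.3, 0.3]
opening: 0.008
grip_force: 0.0
```

Request:
carry_out:
  series:
    - [0,0,-0.03,0]
    - [0,0,-0.03,0]
    - [0,0,-0.02,0]
    - [0,0,0,0]
    - [0,0,0,0]

```text
t: 27.1
eef_pos: [637.9, -38.6, 79.3]
tcp_rot: [-3.141, 0.0, -3.002]
ft_force: [-2.0, 0.2, 5.9]
opening: 0.002
grip_force: 2.7
```

Request:
carry_out:
  series:
    - [0,0,-0.03,0]
    - [0,0,-0.03,0]
    - [0,0,-0.02,0]
    - [0,0,0,0]
    - [0,0,0,0]

```text
t: 27.6
eef_pos: [638.1, -38.6, 78.8]
tcp_rot: [-3.141, 0.002, -3.001]
ft_force: [-12.9, -0.6, 37.6]
opening: 0.003
grip_force: 18.8
```

The lid is hard against its stop: tip at z 78.8 (closed lid top is at 79) with 38 N. I'll retract and check numerically.

Request:
carry_out:
  series:
    - [0,0,0.3,0]
    - [0,0,0.8,0]
    - [0,0,0.8,0]
    - [0,-0.3,0.8,0]
    - [0,-0.8,0.3,0]

```text
t: 28.1
eef_pos: [638.9, -92.0, 229.2]
tcp_rot: [-3.14, 0.005, -2.998]
ft_force: [0.3, -0.5, 0.1]
opening: 0.007
grip_force: 0.0
```

Request:
carry_out:
  series:
    - [0,-0.9,0,0]
    - [0,-0.9,0,0]
    - [0,-0.9,0,0]
    - [0,-0.9,0,0]
    - [0,0,0,0]

```text
t: 28.6
eef_pos: [637.1, -278.6, 224.1]
tcp_rot: [-3.141, -0.0, -3.006]
ft_force: [-1.1, 0.8, -0.2]
opening: 0.006
grip_force: 0.0
```

```bash
python3 - <<'E'
from fit import *
im=snap('side','s7.png'); p=[628.97,-19.44,.1505]
f=lambda n,l:[(round(d['conf'],2),round(d['position'][1]*640),round(d['position'][0]*480)) for d in env.look_for(n,l)]
print(f('side','lid_edge'),f('side','lid'))
for a in (0,.05,.1): print(a,proj('side',W(p,[(x,87-155*np.cos(a)+12*np.sin(a),67+155*np.sin(a)+12*np.cos(a)) for x in (-38,50)])).round(1).tolist())
g=cv2.cvtColor(im,cv2.COLOR_RGB2GRAY).astype(int)
q=proj('side',W(p,[(6,-68,79),(6,-68,67)])); c=int(q[0,0]); print(q.round(1).tolist(),g[int(q[0,1])-10:int(q[0,1])+14,c].tolist(),int(q[0,1])-10)
snap('top','t7.png')
for l in('jar','tin','whetstone'): print(l,f('top',l),f('side',l))
E
```

```text
[(0.61, 346, 217), (0.56, 347, 253)] [(0.66, 350, 221)]
0 [[364.9, 236.0], [381.5, 219.4]]
0.05 [[364.8, 233.4], [381.5, 216.9]]
0.1 [[364.6, 230.8], [381.3, 214.4]]
[[373.4, 227.5], [373.0, 231.2]] [206, 212, 213, 218, 223, 225, 226, 222, 217, 208, 195, 175, 162, 181, 219, 237, 238, 228, 208, 200, 202, 197, 190, 193] 217
jar [(0.94, 139, 295)] [(0.56, 353, 233), (0.55, 193, 207)]
tin [] [(0.55, 420, 327)]
whetstone [(0.98, 173, 217)] []
```

The lid's edge appears at row 227.3, against 227.5 predicted for closed. The jar and whetstone are where they started in the top view. The tin shows in the side view at its original place.

```bash
python3 -c "
from cell import env
print(env.job_done())"
```

```text
the job is handed in; nothing more can be done
None
```

The job is handed in: the three blanks are squared into the corner with their ends flush to about 0.5 mm, the lid is pressed down to its stop, and the jar, tin and whetstone are undisturbed; the lowest blank's fit against the far fence is inferred from the push forces, because the ledge hid that edge from the cameras.

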